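# Press the probe thermometer home in its foam-lined case and shut the lid

### The job

Put the probe thermometer away: lay it right way up, display on top, in its cutout in the open foam-lined case, with its needle along the slot, and press it down until it is fully home and level in the tight foam. Only then shut the lid completely; leave the other things on the worktop where they are.

Things in the scene. Friction and masses are not known exactly. Their poses are not given: they have to be found in the camera images.
- thermometer: Loose one-piece food thermometer: white body 110 x 40 x 30 high, rounded edges, display and two flat keys in its flat top; at one end a black collar (18 diameter, 12 long) and a thin steel needle (4 diameter) ending 131 from the body's centre; 0.10 to 0.21 kg. It starts display up. Origin: centre of the body's underside. +x: along the body to the needle; +y: across its width; +z: up through the display.
- needle_tip (a point): Point on the thermometer at the needle's end: 133 mm along +x from its origin, at the level of its underside (the needle's axis is 15 mm above the underside).
- case: Low aluminium case, fixed: 220 mm (its y) x 176 mm (its x), rim 40 mm high, filled with dark foam whose top is at 38 mm. Origin: centre of the underside. +x points to the hinged side (to the robot's right, within 0.4 rad), -x to the side with catches; +z up. Beside the thermometer's empty cutout, nearer the hinge, lie two spare needles, part of the case.
- cutout (a point): Centre of the floor of the thermometer's empty cutout, at (-34, 36, 18) mm in the case, axes as the case. The cutout is 114 mm along y x 43 mm along x and 20 mm deep from the foam's top, so the body stands 10 mm proud of the foam when home. Home, the thermometer's origin lies here, its +x along the case's -y.
- pads (a point): Centre of the cutout 12 mm above its floor, between its four springy foam pads: two on each long wall, 36 mm either side of the middle, leaning inward with depth (40.6 mm apart at the mouth, 33 mm at the floor). Laid in, the body sinks 7 to 10 mm and sticks, its underside 10 to 13 mm above the floor; pressing each end home takes up to 15 N, and the pads hold by friction. Pressing one end or side alone tilts it.
- needle_end (a point): Where needle_tip lies when the thermometer is home: 133 mm from cutout along the case's -y, level with the cutout's floor. A slot in the foam (24 mm wide at the collar, 14 mm along the needle) leads there from the cutout.
- lid_hinge (a point): Middle of the lid's hinge line, which runs along the case's y: at (92, 0, 40) mm in the case.
- lid_edge (a point): Middle of the lid's free edge on the outer face, 180 mm out from the hinge line and 20 mm to the outer side; when the lid is shut it is at (-88, 0, 60) mm in the case.
- case_lid (a joint): Opening of the lid, rad: 0 shut, 2.0 the stop; starts at 1.7 to 2.0, leaning back past upright. The lid is a shallow tray, 176 x 220 x 20 mm, 0.3 kg, on a damped hinge with slight friction: it stays when leaning back and falls shut slowly below about 1 rad. Shut fingers can push it over from its outer side. It clears a thermometer that is home by 3.5 mm, and comes to rest ajar on one standing well proud.
- ramekin: Bystander: white fluted ramekin, 82 diameter x 42 high; origin under its centre.
- lemon: Bystander: lemon, 72 x 57 x 58; origin under its centre.
- tape_roll: Bystander: roll of tape lying flat, 98 diameter x 25 high; origin under its centre.
- deli_cup: Bystander: open tapered cup, 97 diameter x 78 high; origin under its centre.
- spice_jar: Bystander: spice jar, 45 diameter x 100 high; origin under its centre.
- pen: Bystander: marker pen lying down, 135 long x 17; origin under its middle, its length along its y.

How it is judged:
On the way, in this order (a step that is already met when the one before it is completed fails the run):
1. the thermometer is fully home in its cutout, level, while the lid still stands open (horizontal distance between thermometer and cutout below 0.005 m and horizontal distance between needle_tip and needle_end below 0.008 m and z of thermometer in the frame of cutout below 0.003 m and z of needle_tip in the frame of needle_end below 0.0045 m and angle between thermometer's own z axis and vertical below 0.035 rad and value of joint case_lid above 0.9 rad), for 0.2 s.
2. the lid is shut (value of joint case_lid below 0.04 rad), for 0.2 s.
At the end, for the whole second after the job is handed in: The thermometer lies at rest fully home in its cutout: origin within 5 mm sideways of the cutout's centre and less than 3 mm above its floor, needle end within 8 mm sideways and 4.5 mm above its place, tilted less than 0.035 rad; the lid is shut to within 0.04 rad and still (horizontal distance between thermometer and cutout below 0.005 m and horizontal distance between needle_tip and needle_end below 0.008 m and z of thermometer in the frame of cutout below 0.003 m and z of needle_tip in the frame of needle_end below 0.0045 m and angle between thermometer's own z axis and vertical below 0.035 rad and value of joint case_lid below 0.04 rad and linear speed of thermometer below 0.02 m/s and velocity of joint case_lid below 0.05 rad/s); the robot touches nothing.
It fails at once if another thing on the worktop is moved more than 40 mm (distance of any of ramekin, lemon, tape_roll, deli_cup, spice_jar, pen from where it was at the start of the episode above 0.04 m).
It also fails if it takes over 64 s, if anything falls off the work surface, if the arm or the gripper's body presses on something with over 40 N, if the wrist force passes 120 N, or if a joint passes its speed limit or range.

### The arm

A 6-joint arm with a two-finger parallel gripper is mounted at the origin on a cart in front of the work surface, level with it; the furniture and walls round the work are solid. World frame = base frame: x ahead of the robot, y to its left, z up, the work surface at z = 0. Lengths are in m, angles in rad, forces in N, time in s.
With the tool pointing down it reaches from about 0.35 to 0.975 m from the base axis. Payload 4.9 kg.
Tool frame: the origin (TCP) lies at the centre of the arm's flange, where the gripper is bolted on; the fingertips stand 173 mm ahead of it and the grasp point (between the pads) lies env.grip_point_offset ahead of it (env.grip_point_offset is the distance from the TCP to the grasp point, in m); y points along the fingers, x is the direction in which the jaws open and shut, and the axes are right-handed (so a half turn about y gives the same grasp; the last joint's range is limited). The gripper opens to 85 mm and grips with 20 to 120 N. Pads are 22 mm wide; open, the fingers measure 114 mm over their backs; the gripper's body (76 mm by 85 mm) begins 54 mm behind the grasp point. The pads swing forward as they close: fully open they stand 13 mm farther back than shut.
Start: joints at [0.991, 0.053, 1.613, -0, 1.476, -0.119], TCP at [0.278, 0.56, 0.405] pointing down, gripper open.
Joint ranges: [-3.01, 3.01], [-1.01, 2.22], [0.06, 2.58], [-1.02, 4.17], [0.09, 2.62], [-3.14, 3.14]. Speed limits (rad/s): [2.57, 2.57, 3.14, 3.14, 3.14, 3.14].

### API

Orientations are given as a unit quaternion [x, y, z, w].
In Python, from station import status, vision, sign_off, env gives the robot as it stands.
- The arm moves only by the tool carry_out, never from a script. Its argument "deltas" is a list of rows, each an object with "claw": the closure, from -1 (fully open) to 1 (shut), so that 0 is half open; "xyz": the shift along the tool's x, y, z in cm, a list of three; "dr": the turn, a rotation vector about the tool's x, y, z in rad, a list of three. In form: [{"claw": claw, "xyz": [x, y, z], "dr": [rx, ry, rz]}, ...]. A call has 1 to 8 rows; each row is the pose to reach, as a shift and turn from the pose commanded when the call began, along the tool's axes at that moment; what a row does not reach only later rows make up. A row lasts 1/12 s, in which the tool goes at most 41.7 mm and 7.16 degrees, less where a joint would pass 70% of its speed; a pose out of reach is approached as far as the arm can. A call with a gripper value outside its range is refused whole. The fingers move at their own pace and stop on an object; "squeeze" is the grip in N (left out, the last holds). Time passes only in rows, so rows that repeat a pose let the fingers close. It gives the time, the measured TCP pose, the force and the opening at its end, in the units of the state.
- status.get_state(): the state, without advancing time (a new reading comes with each control period).
- vision.grab_frame(name): name is "scene" or "side" or "wrist"; returns a dict with "frame" (384x512x3 uint8, red, green, blue), "camera_matrix" (3x3 intrinsics, pixels), "k1" (the pictures are not rectified: a ray, as slopes to the right and down, at radius r is drawn at 1 + k1 r^2 times it, then the intrinsics apply), "world_to_cam" (4x4, takes a point from world to camera coordinates). Camera axes: x right, y down, z forward; pixel columns grow to the right and rows downward; lengths in m; the calibration is good to about 2 mm. A picture is of the moment at which its call begins. There is no depth.
- sign_off(): hands the job in, once; it reports no verdict.
The state is a dict: "time": time; "joint_pos": joint angles; "joint_velocities": joint speeds; "effort": joint torques, N m; "tool_pos": TCP position; "eef_rot": TCP orientation; "contact_force": force on the tool from outside, world axes, zero at the start; "wrist_torque": the same for the moment, N m; "grip_width": finger opening in m.
Only numpy, scipy, OpenCV 4.12 (cv2) and the standard library are available. Lean on these libraries where they do the work, as an engineer would, in place of code of your own. Each camera call takes 0.05 s, during which the arm holds its last target. There are 200 camera calls.

## Working session

There is one attempt and no reset: what is moved stays moved. The work goes in short steps, Python scripts to look and compute and a tool call to move; the robot and the scene stay as the last step left them, time stands still between calls to the robot, and variables do not carry over. Pictures are saved under pics/ and viewed, about 8 in all and at most 12, crops included, and the job is handed in when it is done.

Besides the shell and the picture viewer there is one more tool, called as a command line: name --argument value ..., lists and objects as JSON in quotes. carry_out: Moves the arm, as the interface text tells. Its arguments: {"type":"object","properties":{"deltas":{"type":"array"},"squeeze":{"type":"number"}},"required":["deltas"]}

```bash
mkdir -p pics; cat > h.py <<'E'
import numpy as np, cv2, pickle
from scipy.spatial.transform import Rotation as R
from station import status, vision, env
def grab(name, tag):
    f=vision.grab_frame(name); pickle.dump(f,open(f'pics/{tag}.pkl','wb')); return f
def load(tag): return pickle.load(open(f'pics/{tag}.pkl','rb'))
def proj(f,P):
    P=np.atleast_2d(P); W=np.array(f['world_to_cam']); c=P@W[:3,:3].T+W[:3,3]; s=c[:,:2]/c[:,2:]
    s=s*(1+f['k1']*(s**2).sum(1,keepdims=True)); K=np.array(f['camera_matrix']); return s@K[:2,:2].T+K[:2,2]
def ray(f,px):
    K=np.array(f['camera_matrix']); d=(np.array(px,float)-K[:2,2])/np.array([K[0,0],K[1,1]]); s=d.copy()
    for _ in range(30): s=d/(1+f['k1']*(s@s))
    W=np.array(f['world_to_cam']); Rm=W[:3,:3]; o=-Rm.T@W[:3,3]; v=Rm.T@np.array([s[0],s[1],1]); return o,v/np.linalg.norm(v)
def atz(f,px,z): o,v=ray(f,px); return o+v*(z-o[2])/v[2]
def tri(obs):
    A=np.zeros((3,3));b=np.zeros(3);L=[]
    for f,px in obs:
        o,v=ray(f,px);M=np.eye(3)-np.outer(v,v);A+=M;b+=M@o;L.append((o,v))
    p=np.linalg.solve(A,b); return p,[np.linalg.norm((np.eye(3)-np.outer(v,v))@(p-o)) for o,v in L]
def save(f,tag,box=None,s=1):
    im=f['frame'][:,:,::-1]
    if box: im=im[box[1]:box[3],box[0]:box[2]]
    cv2.imwrite(f'pics/{tag}.png',cv2.resize(im,None,fx=s,fy=s,interpolation=cv2.INTER_CUBIC))
E
python3 - <<'E'
from h import *
print(env.grip_point_offset); print(status.get_state())
for n in ("scene","side","wrist"):
    f=grab(n,n+'0')
    print(n,np.round(f['camera_matrix'],1).tolist(),f['k1'],np.round(np.linalg.inv(f['world_to_cam']),3).tolist())
save(load('scene0'),'a_scene',None,1.5);save(load('side0'),'a_side',None,1.5)
E
```

```text
0.1547
{'time': 0.0, 'joint_pos': array([ 9.90991449e-01,  5.33485677e-02,  1.61433631e+00, -2.89239475e-06,
        1.47600137e+00, -1.19001608e-01]), 'joint_velocities': array([ 0.001112  , -0.00141404, -0.00052565,  0.00032874, -0.00048736,
       -0.00095777]), 'effort': array([-1.04882536e-03, -3.93688560e+01, -3.70172882e+01, -3.82500812e-04,
        6.97395517e-03,  6.92566857e-06]), 'tool_pos': array([0.277763  , 0.55957246, 0.40344251]), 'eef_rot': array([ 0.60128479,  0.37193245, -0.3732735 , -0.60065776]), 'contact_force': array([ 0.66007362, -0.4481619 ,  0.28673643]), 'wrist_torque': array([ 0.00535912, -0.00931301,  0.00964953]), 'grip_width': 0.08524860147158339}
scene [[471.0, 0.0, 246.2], [0.0, 471.0, 197.0], [0.0, 0.0, 1.0]] 0.062341976462770926 [[0.529, -0.369, 0.764, -0.926], [-0.849, -0.213, 0.484, -0.935], [-0.016, -0.905, -0.426, 0.861], [0.0, 0.0, 0.0, 1.0]]
side [[393.2, 0.0, 259.4], [0.0, 393.2, 190.2], [0.0, 0.0, 1.0]] -0.01107106618682934 [[-0.999, -0.008, 0.033, 0.444], [-0.03, 0.674, -0.738, 1.007], [-0.016, -0.739, -0.674, 1.031], [0.0, 0.0, 0.0, 1.0]]
wrist [[266.9, 0.0, 257.3], [0.0, 266.9, 193.1], [0.0, 0.0, 1.0]] 0.0210094050828233 [[0.445, 0.862, 0.243, 0.215], [0.895, -0.428, -0.125, 0.59], [-0.003, 0.273, -0.962, 0.372], [0.0, 0.0, 0.0, 1.0]]
```

View pics/a_scene.png

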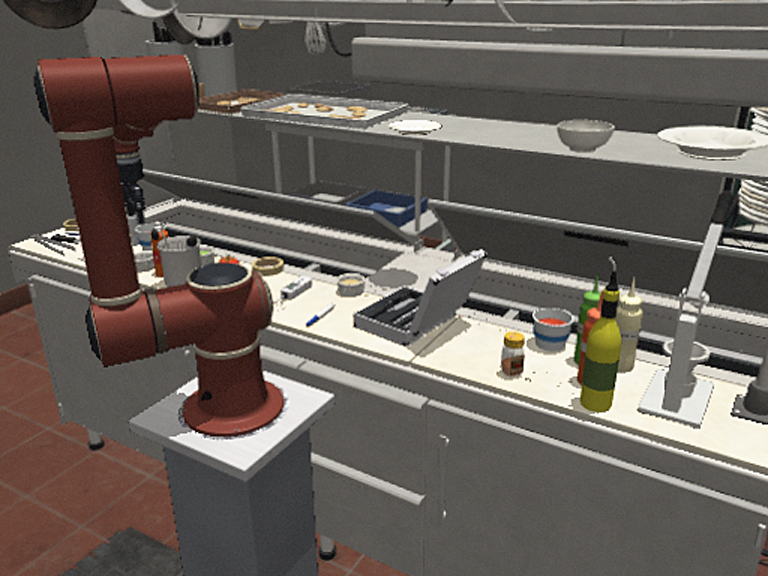

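View pics/a_side.png

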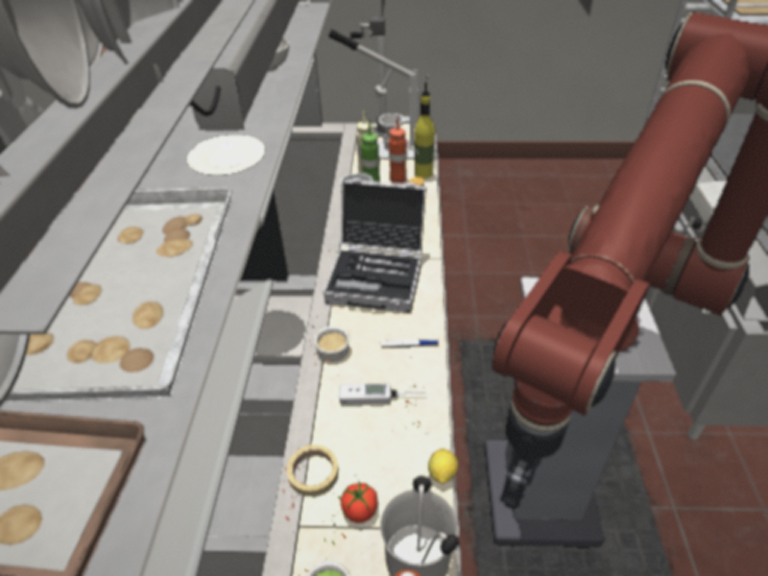

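```bash
python3 - <<'E'
from h import *
q=[0.60128479,  0.37193245, -0.3732735 , -0.60065776]
print(np.round(R.from_quat(q).as_matrix(),3))
E
```

```text
[[ 0.445 -0.001 -0.896]
 [ 0.896 -0.002  0.445]
 [-0.002 -1.     0.   ]]
```

```bash
python3 - <<'E'
from h import *
s=load('side0');c=load('scene0')
g=lambda *p:np.array(p)/1.5
for n,p,z in [('body far',g(341,390),.03),('body near',g(391,391),.03),('tip',g(427,395),.015),('caseFL rim',g(327,299),.04),('caseFR',g(412,304),.04),('hingeL',g(340,250),.04),('hingeR',g(424,256),.04),('lidtopL',g(343,181),.2),('lidtopR',g(425,186),.2),('ramekin',g(332,338),.04),('pen1',g(382,344),.01),('pen2',g(438,342),.01),('tape',g(313,470),.02),('lemon',g(443,465),.03),('edgefront',g(460,500),0)]:
    print(n,np.round(atz(s,p,z),3))
# two-view check
print(tri([(s,g(366,388)),(c,g(297,285))]))
print('lid top corner near',tri([(s,g(425,186)),(c,g(420,335))]),tri([(s,g(425,186)),(c,g(443,290))]))
crop=[s['frame'][250:282,215:295],s['frame'][110:210,210:295]]
a=cv2.resize(crop[0],None,fx=7,fy=7,interpolation=2);b=cv2.resize(crop[1],None,fx=5,fy=5,interpolation=2)
cv2.imwrite('pics/c.png',0*np.zeros(1)) if 0 else None
E
```

```text
body far [0.585 0.241 0.03 ]
body near [0.479 0.242 0.03 ]
tip [0.403 0.239 0.015]
caseFL rim [ 0.643 -0.026  0.04 ]
caseFR [ 0.436 -0.011  0.04 ]
hingeL [ 0.628 -0.216  0.04 ]
hingeR [ 0.404 -0.193  0.04 ]
lidtopL [ 0.617 -0.303  0.2  ]
lidtopR [ 0.404 -0.28   0.2  ]
ramekin [0.617 0.102 0.04 ]
pen1 [0.505 0.092 0.01 ]
pen2 [0.375 0.083 0.01 ]
tape [0.623 0.423 0.02 ]
lemon [0.376 0.413 0.03 ]
edgefront [0.346 0.467 0.   ]
(array([0.53179592, 0.23204985, 0.02495484]), [np.float64(0.0013990239860535738), np.float64(0.0013990239860535863)])
lid top corner near (array([ 0.36601922, -0.30063298,  0.13191084]), [np.float64(0.05895646307389454), np.float64(0.05895646307389444)]) (array([ 0.40156258, -0.29673992,  0.18546271]), [np.float64(0.0038042939750113683), np.float64(0.0038042939750111133)])
```

carry_out --deltas '[{"claw": -1, "xyz": [-3, 0, -6.5], "dr": [0, -0.115, 0]}, {"claw": -1, "xyz": [-6, 0, -13], "dr": [0, -0.23, 0]}, {"claw": -1, "xyz": [-9, 0, -19.5], "dr": [0, -0.345, 0]}, {"claw": -1, "xyz": [-12, 0, -26], "dr": [0, -0.461, 0]}, {"claw": -1, "xyz": [-12, 0, -26], "dr": [0, -0.461, 0]}, {"claw": -1, "xyz": [-12, 0, -26], "dr": [0, -0.461, 0]}, {"claw": -1, "xyz": [-12, 0, -26], "dr": [0, -0.461, 0]}, {"claw": -1, "xyz": [-12, 0, -26], "dr": [0, -0.461, 0]}]'

```text
time: 0.82
tool_pos: [0.4606, 0.3323, 0.4044]
eef_rot: [0.503, 0.498, -0.499, -0.501]
contact_force: [0.0, 0.1, -1.1]
grip_width: 0.0849
```

carry_out --deltas '[{"claw": -1, "xyz": [-9.5, 4, -7.2], "dr": [0, 0, 0]}, {"claw": -1, "xyz": [-9.5, 4, -7.2], "dr": [0, 0, 0]}, {"claw": -1, "xyz": [-9.5, 4, -7.2], "dr": [0, 0, 0]}, {"claw": -1, "xyz": [-9.5, 4, -7.2], "dr": [0, 0, 0]}, {"claw": -1, "xyz": [-9.5, 4, -7.2], "dr": [0, 0, 0]}, {"claw": -1, "xyz": [-9.5, 4, -7.2], "dr": [0, 0, 0]}]'

```text
time: 1.32
tool_pos: [0.5292, 0.242, 0.3645]
eef_rot: [-0.5, -0.5, 0.5, 0.5]
contact_force: [0.2, -0.1, -0.3]
grip_width: 0.0853
```

```bash
python3 - <<'E'
from h import *
s=status.get_state(); print(s['time'],s['tool_pos'],np.round(R.from_quat(s['eef_rot']).as_matrix(),3))
f=grab('wrist','w1'); save(f,'w1',None,1.5)
E
```

```text
1.3167 [0.52924386 0.24202283 0.3644781 ] [[ 0.    -0.001 -1.   ]
 [ 1.     0.     0.   ]
 [ 0.    -1.     0.001]]
```

View pics/w1.png

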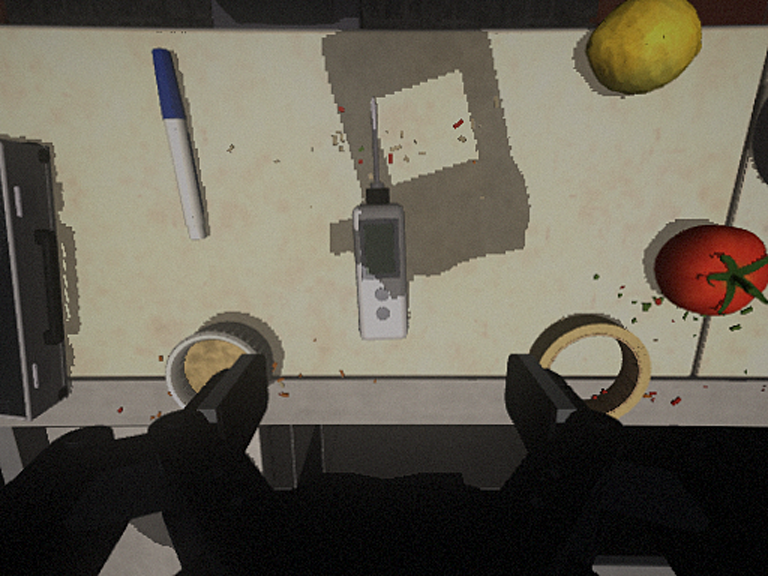

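```bash
python3 - <<'E'
from h import *
f=load('w1');s=load('side0')
g=lambda *p:np.array(p)/1.5
for p in [(357,206),(403,206),(408,337),(361,337)]: print(np.round(atz(f,g(*p),.03),4))
print('tip',atz(f,g(374,98),.015))
for p in [(379,208),(384,336)]: print(atz(f,g(*p),.03))
print('end corners tri',tri([(s,g(341,390)),(f,g(384,337))]),tri([(s,g(393,392)),(f,g(379,206))]))
print('case',[np.round(atz(f,g(*p),.04),4) for p in [(47,145),(73,390),(46,147),(65,395)]])
E
```

```text
[0.4809 0.2199 0.03  ]
[0.481 0.254 0.03 ]
[0.5856 0.2592 0.03  ]
[0.5856 0.2209 0.03  ]
tip [0.4053942  0.23277195 0.015     ]
[0.482399   0.23620485 0.03      ]
[0.58472087 0.23967699 0.03      ]
end corners tri (array([0.58551375, 0.23982342, 0.02898616]), [np.float64(0.0004889239598060807), np.float64(0.0004889239598060108)]) (array([0.47846305, 0.23619579, 0.02001265]), [np.float64(0.003172921846221319), np.float64(0.003172921846221386)])
case [array([0.4402, 0.0106, 0.04  ]), array([ 0.6269, -0.0118,  0.04  ]), array([0.4415, 0.0096, 0.04  ]), array([ 0.6313, -0.0191,  0.04  ])]
```

carry_out --deltas '[{"claw": -1, "xyz": [-0.4, 4, -0.4], "dr": [0, -0.038, 0]}, {"claw": -1, "xyz": [-0.4, 8, -0.4], "dr": [0, -0.038, 0]}, {"claw": -1, "xyz": [-0.4, 11.5, -0.4], "dr": [0, -0.038, 0]}, {"claw": -1, "xyz": [-0.4, 14, -0.4], "dr": [0, -0.038, 0]}, {"claw": -1, "xyz": [-0.4, 16, -0.4], "dr": [0, -0.038, 0]}, {"claw": -1, "xyz": [-0.4, 17.4, -0.4], "dr": [0, -0.038, 0]}, {"claw": -1, "xyz": [-0.4, 17.4, -0.4], "dr": [0, -0.038, 0]}]' --squeeze 35

```text
time: 1.95
tool_pos: [0.5316, 0.2385, 0.1877]
eef_rot: [-0.489, -0.508, 0.512, 0.491]
contact_force: [-0.8, -0.8, -0.3]
grip_width: 0.0857
```

carry_out --deltas '[{"claw": 1, "xyz": [0, 0, 0], "dr": [0, 0, 0]}, {"claw": 1, "xyz": [0, 0, 0], "dr": [0, 0, 0]}, {"claw": 1, "xyz": [0, 0, 0], "dr": [0, 0, 0]}, {"claw": 1, "xyz": [0, 0, 0], "dr": [0, 0, 0]}, {"claw": 1, "xyz": [0, 0, 0], "dr": [0, 0, 0]}, {"claw": 1, "xyz": [0, 0, 0], "dr": [0, 0, 0]}, {"claw": 1, "xyz": [0, 0, 0], "dr": [0, 0, 0]}, {"claw": 1, "xyz": [0, 0, 0], "dr": [0, 0, 0]}]' --squeeze 35

```text
time: 2.62
tool_pos: [0.5345, 0.2381, 0.1929]
eef_rot: [0.491, 0.511, -0.508, -0.49]
contact_force: [-0.5, 0.7, 6.1]
grip_width: 0.0391
```

carry_out --deltas '[{"claw": 1, "xyz": [0, -2, 0], "dr": [0, 0, 0]}, {"claw": 1, "xyz": [0, -5, 0], "dr": [0, 0, 0]}, {"claw": 1, "xyz": [0, -9, 0], "dr": [0, 0, 0]}, {"claw": 1, "xyz": [-3, -12, 0], "dr": [0, 0, 0]}, {"claw": 1, "xyz": [-6, -14, 0], "dr": [0, 0, 0]}, {"claw": 1, "xyz": [-9, -14, -1], "dr": [0, 0, 0]}, {"claw": 1, "xyz": [-12, -14, -1.8], "dr": [0, 0, 0]}, {"claw": 1, "xyz": [-15, -14, -1.8], "dr": [0, 0, 0]}]'

```text
time: 3.28
tool_pos: [0.5578, 0.087, 0.3317]
eef_rot: [0.491, 0.51, -0.509, -0.49]
contact_force: [0.5, -0.8, -1.2]
grip_width: 0.0389
```

carry_out --deltas '[{"claw": 1, "xyz": [-2.5, 0, 0], "dr": [0, 0, 0]}, {"claw": 1, "xyz": [-4, 0, 0], "dr": [0, 0, 0]}, {"claw": 1, "xyz": [-4, 0, 0], "dr": [0, 0, 0]}, {"claw": 1, "xyz": [-4, 0, 0], "dr": [0, 0, 0]}, {"claw": 1, "xyz": [-4, 0, 0], "dr": [0, 0, 0]}]'

```text
time: 3.7
tool_pos: [0.5585, 0.049, 0.3305]
eef_rot: [0.49, 0.509, -0.509, -0.491]
contact_force: [-0.2, 0.2, -2.6]
grip_width: 0.039
```

```bash
python3 - <<'E'
from h import *
s=status.get_state(); print(s['time'],s['tool_pos'],s['grip_width'],s['contact_force'],np.round(R.from_quat(s['eef_rot']).as_matrix(),3))
f=grab('wrist','w2'); save(f,'w2',None,1.56);grab('side','side2')
E
```

```text
3.7 [0.55848932 0.04897613 0.33048102] 0.0390060166727106 [-0.23256823  0.21449635 -2.63659179] [[-0.038 -0.    -0.999]
 [ 0.999  0.001 -0.038]
 [ 0.001 -1.     0.   ]]
```

View pics/w2.png

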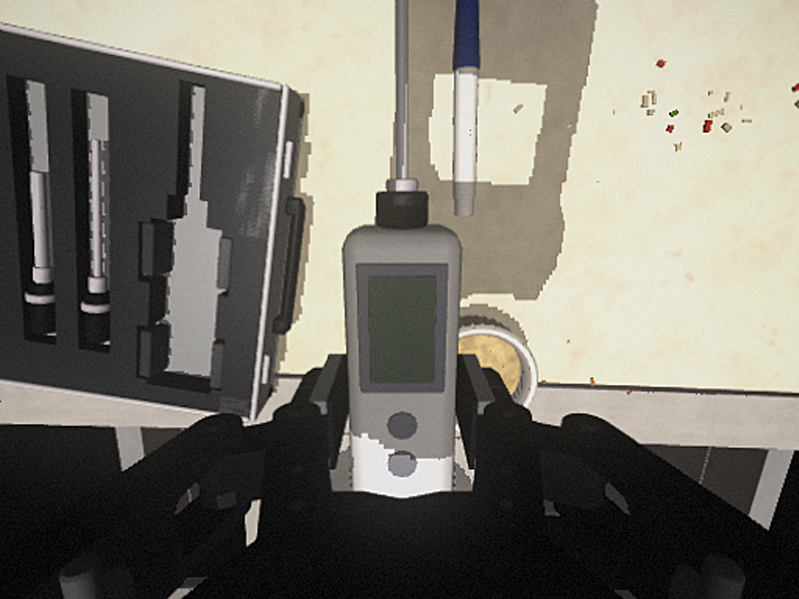

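```bash
cat >> h.py <<'E'
def ortho(f,x0,x1,y0,y1,z,s):
    # rows: x decreasing (x1 top?) -> row 0 = x0 (near robot), cols: y0 left
    xs=np.arange(x0,x1,1/s); ys=np.arange(y0,y1,1/s)
    X,Y=np.meshgrid(xs,ys,indexing='ij'); p=proj(f,np.c_[X.ravel(),Y.ravel(),np.full(X.size,z)]).astype(np.float32)
    return cv2.remap(f['frame'][:,:,::-1],p[:,0].reshape(X.shape),p[:,1].reshape(X.shape),1)
E
python3 - <<'E'
from h import *
f=load('w2')
im=ortho(f,.42,.65,-.19,.03,.038,3000) 
for i,v in enumerate(np.arange(.42,.65,.01)): cv2.line(im,(0,int(i*30)),(6 if i%5 else 14,int(i*30)),(0,255,255),1)
for i,v in enumerate(np.arange(-.19,.03,.01)): cv2.line(im,(int(i*30),0),(int(i*30),6 if i%5 else 14),(0,255,255),1)
im=cv2.convertScaleAbs(im,alpha=2.0,beta=10)
im=cv2.resize(im,None,fx=.86,fy=.86);print(im.shape);cv2.imwrite('pics/o2.png',im)
E
```

```text
(594, 568, 3)
```

View pics/o2.png

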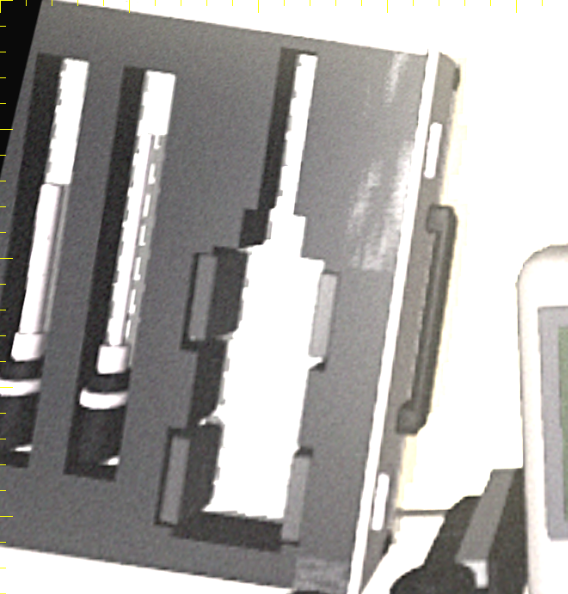

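```bash
python3 - <<'E'
from h import *
f=load('w2');S=load('side2');T=np.array([.5585,.0490,.3305])
g=lambda *p:np.array(p)/1.56
zt=.3305-.163
a=[atz(f,g(344,250),zt),atz(f,g(461,250),zt),atz(f,g(402,227),zt)]
print('front',np.round(np.array(a)-T,4)); n1=atz(f,g(402,175),zt-.015);n2=atz(f,g(401,5),zt-.015)
print('needle',n1-T,n2-T,'ang',np.arctan2(-(n2-n1)[1],-(n2-n1)[0]))
# overlay
def case(c,yaw,pts):
    ex=np.array([np.sin(yaw),-np.cos(yaw)]);ey=np.array([np.cos(yaw),np.sin(yaw)])
    pts=np.array(pts)/1000.; return np.c_[c[0]+ (pts[:,:1]+.034)*ex[0]+(pts[:,1:2]-.036)*ey[0], c[1]+(pts[:,:1]+.034)*ex[1]+(pts[:,1:2]-.036)*ey[1], pts[:,2]]
def rect(x,y,z,w,l): return [(x-w/2,y-l/2,z),(x+w/2,y-l/2,z),(x+w/2,y+l/2,z),(x-w/2,y+l/2,z)]
out=[]
for F,box in ((f,(0,0,190,280)),(S,(205,100,290,210))):
    k=3 if F is f else 5
    im=cv2.resize(F['frame'][box[1]:box[3],box[0]:box[2],::-1],None,fx=k,fy=k,interpolation=2); im=cv2.convertScaleAbs(im,alpha=1.8)
    for r,col in ((rect(0,0,40,176,220),(0,0,255)),(rect(-34,36,38,43,114),(0,255,0)),(rect(-34,-51,38,14,60),(255,255,0))):
        p=(proj(F,case((.5743,-.0939),-.133,r))-[box[0],box[1]]+.5)*k
        cv2.polylines(im,[p.astype(np.int32)],True,col,1)
    out.append(im[:600])
h=max(o.shape[0] for o in out); out=[cv2.copyMakeBorder(o,0,h-o.shape[0],0,0,0) for o in out]
im=np.hstack(out)[:, :]; s=min(800/im.shape[1],600/im.shape[0]); print(im.shape); cv2.imwrite('pics/ov.png',cv2.resize(im,None,fx=s,fy=s,interpolation=3))
E
```

```text
front [[-0.0484 -0.0204 -0.163 ]
 [-0.0498  0.0167 -0.163 ]
 [-0.0563 -0.0023 -0.163 ]]
needle [-0.07207882 -0.00289659 -0.178     ] [-0.12093812 -0.00504621 -0.178     ] ang 0.04396768404439503
(600, 995, 3)
```

View pics/ov.png

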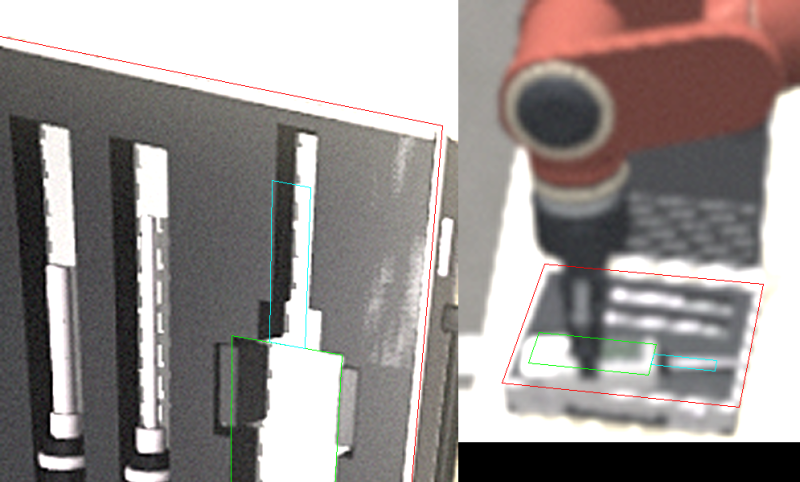

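carry_out --deltas '[{"claw": 1, "xyz": [-3, 0, -0.3], "dr": [0, 0.06, 0]}, {"claw": 1, "xyz": [-7, 0, -0.6], "dr": [0, 0.12, 0]}, {"claw": 1, "xyz": [-11, 1, -0.9], "dr": [0, 0.178, 0]}, {"claw": 1, "xyz": [-14.3, 4, -1.1], "dr": [0, 0.178, 0]}, {"claw": 1, "xyz": [-14.3, 7, -1.1], "dr": [0, 0.178, 0]}, {"claw": 1, "xyz": [-14.3, 8.2, -1.1], "dr": [0, 0.178, 0]}, {"claw": 1, "xyz": [-14.3, 8.2, -1.1], "dr": [0, 0.178, 0]}, {"claw": 1, "xyz": [-14.3, 8.2, -1.1], "dr": [0, 0.178, 0]}]'

```text
time: 4.47
tool_pos: [0.575, -0.0926, 0.2482]
eef_rot: [-0.533, -0.464, 0.465, 0.534]
contact_force: [0.6, 0.1, -2.3]
grip_width: 0.0389
```

```bash
python3 - <<'E'
from h import *
s=status.get_state(); print(s['time'],s['tool_pos'],s['grip_width'],s['contact_force'],np.round(R.from_quat(s['eef_rot']).as_matrix(),3))
f=grab('wrist','w3'); S=grab('side','side3');C=grab('scene','scene3')
a=cv2.resize(f['frame'][0:330,110:400,::-1],None,fx=1.8,fy=1.8,interpolation=2)
b=cv2.resize(S['frame'][150:215,210:290,::-1],None,fx=3.4,fy=3.4,interpolation=2)
im=np.zeros((max(594,b.shape[0]),a.shape[1]+b.shape[1],3),np.uint8);im[:a.shape[0],:a.shape[1]]=a;im[:b.shape[0],a.shape[1]:]=b
c=cv2.resize(C['frame'][185:235,235:315,::-1],None,fx=3.4,fy=3.4,interpolation=2);im[b.shape[0]+10:b.shape[0]+10+c.shape[0],a.shape[1]:]=c
im=cv2.convertScaleAbs(im,alpha=1.7);print(im.shape);cv2.imwrite('pics/w3.png',im[:600])
E
```

```text
4.4667 [ 0.57502459 -0.09263228  0.24820686] 0.038877443300820644 [ 0.64225644  0.09105139 -2.26385798] [[ 0.138 -0.002 -0.99 ]
 [ 0.99   0.001  0.138]
 [ 0.001 -1.     0.002]]
(594, 794, 3)
```

View pics/w3.png

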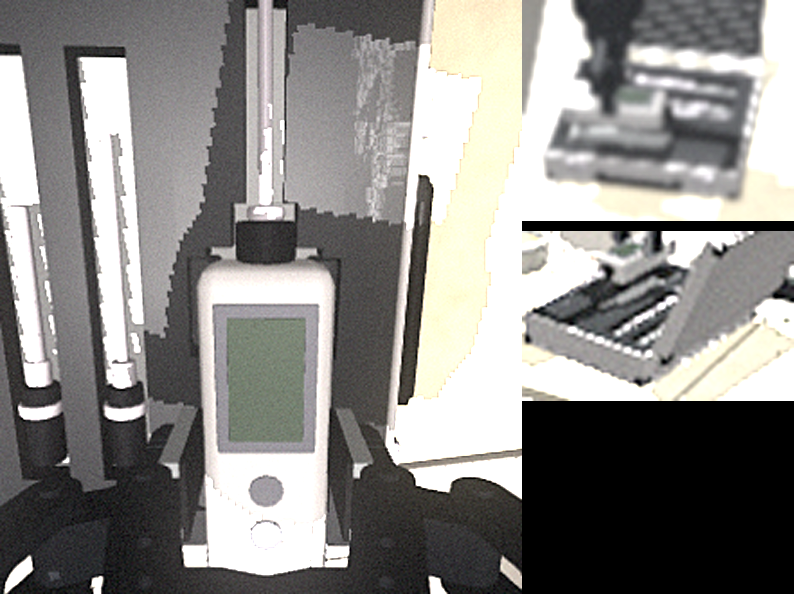

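```bash
python3 - <<'E'
from h import *
f=load('w3');T=np.array([.5750,-.0926]);u=np.array([.99,-.138]);v=np.array([.138,.99])
g=lambda x,y:np.array([x/1.8+110,y/1.8])
for n,p,z in [('front wall',(308,248),.038),('front wallL',(215,248),.038),('slot step',(240,203),.038),('body front low-side',(232,262),.0852-.008),('body front top',(266,262),.0852),('slotL',(247,100),.038),('slotR',(286,100),.038),('needle',(266,100),.070),('collarL',(236,240),.070),('collarR',(297,240),.070),('collar front',(266,222),.079),('coll slotL',(233,210),.038),('coll slotR',(298,210),.038),('rimfront',(432,30),.04),('rimfront2',(396,400),.04)]:
    d=atz(f,g(*p),z)[:2]-T; print(n,'back',round(1000*d@u,1),'left',round(1000*d@v,1))
E
```

```text
front wall back -56.8 left 15.2
front wallL back -56.8 left -18.8
slot step back -72.5 left -9.4
body front low-side back -55.6 left -10.0
body front top back -56.4 left -0.2
slotL back -105.5 left -6.5
slotR back -105.5 left 6.6
needle back -99.1 left -0.2
collarL back -61.4 left -9.1
collarR back -61.4 left 9.1
collar front back -66.8 left -0.2
coll slotL back -70.1 left -12.0
coll slotR back -70.1 left 11.3
rimfront back -125.0 left 52.9
rimfront2 back 1.9 left 51.1
```

carry_out --deltas '[{"claw": 1, "xyz": [0, 0.6, -0.05], "dr": [0, 0, 0]}, {"claw": 1, "xyz": [0, 1.2, -0.05], "dr": [0, 0, 0]}, {"claw": 1, "xyz": [0, 1.7, -0.05], "dr": [0, 0, 0]}, {"claw": 1, "xyz": [0, 2.1, -0.05], "dr": [0, 0, 0]}, {"claw": 1, "xyz": [0, 2.4, -0.05], "dr": [0, 0, 0]}, {"claw": 1, "xyz": [0, 2.6, -0.05], "dr": [0, 0, 0]}, {"claw": 1, "xyz": [0, 2.6, -0.05], "dr": [0, 0, 0]}]'

```text
time: 5.2
tool_pos: [0.5755, -0.094, 0.2221]
eef_rot: [-0.533, -0.464, 0.464, 0.534]
contact_force: [-0.7, 1.4, -2.4]
grip_width: 0.0391
```

carry_out --deltas '[{"claw": 1, "xyz": [0, 0.2, 0], "dr": [0, 0, 0]}, {"claw": 1, "xyz": [0, 0.3, 0], "dr": [0, 0, 0]}, {"claw": 1, "xyz": [0, 0.4, 0], "dr": [0, 0, 0]}, {"claw": 1, "xyz": [0, 0.4, 0], "dr": [0, 0, 0]}]'

```text
time: 5.53
tool_pos: [0.576, -0.094, 0.2193]
eef_rot: [0.534, 0.464, -0.463, -0.533]
contact_force: [-0.5, 0.4, 2.1]
grip_width: 0.0388
```

carry_out --deltas '[{"claw": 1, "xyz": [0, 0.2, 0], "dr": [0, 0, 0]}, {"claw": 1, "xyz": [0, 0.4, 0], "dr": [0, 0, 0]}, {"claw": 1, "xyz": [0, 0.4, 0], "dr": [0, 0, 0]}]'

```text
time: 5.78
tool_pos: [0.5762, -0.0941, 0.2155]
eef_rot: [0.534, 0.464, -0.463, -0.533]
contact_force: [-0.1, 0.7, 4.2]
grip_width: 0.0385
```

carry_out --deltas '[{"claw": -0.3, "xyz": [0, 0, 0], "dr": [0, 0, 0]}, {"claw": -0.3, "xyz": [0, 0, 0], "dr": [0, 0, 0]}, {"claw": -0.3, "xyz": [0, -0.3, 0], "dr": [0, 0, 0]}, {"claw": -0.3, "xyz": [0, -2, 0], "dr": [0, 0, 0]}, {"claw": -0.3, "xyz": [0, -5, 0], "dr": [0, 0, 0]}, {"claw": -0.3, "xyz": [0, -8, 0], "dr": [0, 0, 0]}, {"claw": -0.3, "xyz": [0, -10, 0], "dr": [0, 0, 0]}, {"claw": -0.3, "xyz": [0, -10, 0], "dr": [0, 0, 0]}]'

```text
time: 6.45
tool_pos: [0.5772, -0.0945, 0.3208]
eef_rot: [0.537, 0.466, -0.462, -0.531]
contact_force: [1.4, 0.7, 0.8]
grip_width: 0.0559
```

```bash
python3 - <<'E'
from h import *
s=status.get_state(); print(s['time'],s['tool_pos'],s['grip_width'],s['contact_force'],s['joint_pos'])
f=grab('wrist','w4'); S=grab('side','side4')
a=cv2.resize(f['frame'][0:330,110:400,::-1],None,fx=1.8,fy=1.8,interpolation=2)
b=cv2.resize(S['frame'][150:215,210:290,::-1],None,fx=3.4,fy=3.4,interpolation=2)
im=np.zeros((594,a.shape[1]+b.shape[1],3),np.uint8);im[:a.shape[0],:a.shape[1]]=a;im[:b.shape[0],a.shape[1]:]=b
im=cv2.convertScaleAbs(im,alpha=1.5);cv2.imwrite('pics/w4.png',im[:600])
E
```

```text
6.45 [ 0.57717837 -0.09452812  0.32081175] 0.05585214273624957 [1.41722321 0.73911933 0.79308443] [-2.89488607e-01  2.15728868e-02  1.78827991e+00 -3.13397730e-04
  1.32181444e+00 -1.72056568e+00]
```

View pics/w4.png

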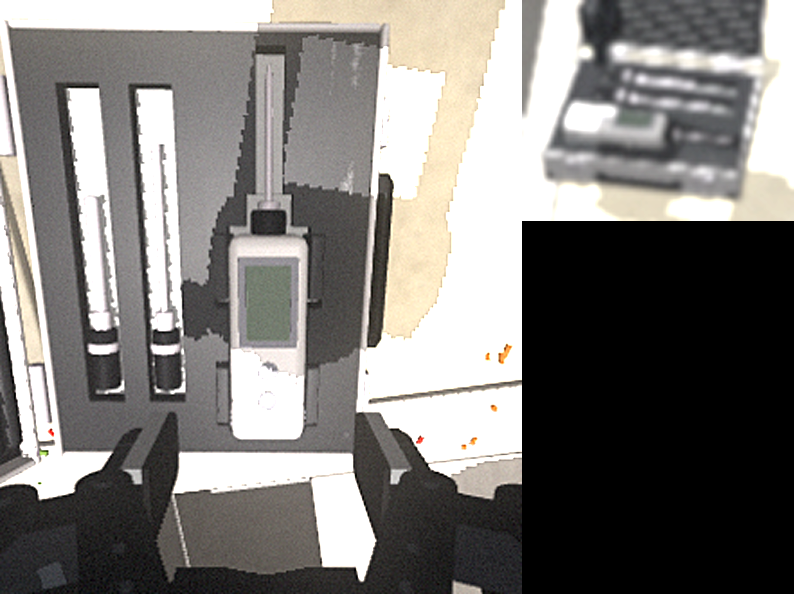

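carry_out --deltas '[{"claw": -0.3, "xyz": [0, 0, 0], "dr": [0, 0.12, 0]}, {"claw": -0.3, "xyz": [0, 0, 0], "dr": [0, 0.24, 0]}, {"claw": -0.3, "xyz": [0, 0, 0], "dr": [0, 0.36, 0]}, {"claw": -0.3, "xyz": [0, 0, 0], "dr": [0, 0.48, 0]}, {"claw": -0.3, "xyz": [0, 0, 0], "dr": [0, 0.6, 0]}, {"claw": -0.3, "xyz": [0, 0, 0], "dr": [0, 0.72, 0]}, {"claw": -0.3, "xyz": [0, 0, 0], "dr": [0, 0.8, 0]}, {"claw": -0.3, "xyz": [0, 0, 0], "dr": [0, 0.8, 0]}]'

```text
time: 7.22
tool_pos: [0.5749, -0.0938, 0.312]
eef_rot: [-0.671, -0.218, 0.22, 0.673]
contact_force: [-0.6, -0.6, -0.3]
grip_width: 0.0555
```

carry_out --deltas '[{"claw": -0.3, "xyz": [0, 0, 0], "dr": [0, 0.12, 0]}, {"claw": -0.3, "xyz": [0, 0, 0], "dr": [0, 0.24, 0]}, {"claw": -0.3, "xyz": [0, 0, 0], "dr": [0, 0.36, 0]}, {"claw": -0.3, "xyz": [0, 0, 0], "dr": [0, 0.48, 0]}, {"claw": -0.3, "xyz": [0, 0, 0], "dr": [0, 0.6, 0]}, {"claw": -0.3, "xyz": [0, 0, 0], "dr": [0, 0.72, 0]}, {"claw": -0.3, "xyz": [0, 0, 0], "dr": [0, 0.771, 0]}, {"claw": -0.3, "xyz": [0, 0, 0], "dr": [0, 0.771, 0]}]'

```text
time: 7.88
tool_pos: [0.5751, -0.0939, 0.3129]
eef_rot: [-0.705, 0.05, -0.048, 0.706]
contact_force: [-0.2, -0.2, 1.1]
grip_width: 0.0554
```

```bash
python3 - <<'E'
from h import *
s=status.get_state(); print(s['time'],s['tool_pos'],s['grip_width'],s['contact_force'],np.round(R.from_quat(s['eef_rot']).as_matrix(),3))
f=load('w4');S=load('side4');g=lambda x,y:np.array([x/1.8+110,y/1.8])
for z in (.05,.055): 
  P=[atz(f,g(*p),z)[:2] for p in [(267,240),(268,437),(231,330),(307,330)]]
  print(z,np.round(P,4).tolist(),np.round((P[0]+P[1])/2,4))
h=grab('wrist','w5');b=grab('side','side5')
im=cv2.resize(h['frame'][:,:,::-1],None,fx=1.56,fy=1.56,interpolation=2);cv2.imwrite('pics/w5.png',cv2.convertScaleAbs(im,alpha=1.4))
E
```

```text
7.8833 [ 0.57514343 -0.09388247  0.31288114] 0.05543044211840521 [-0.22096609 -0.17917413  1.08302392] [[ 0.99  -0.003  0.138]
 [-0.138  0.001  0.99 ]
 [-0.003 -1.     0.   ]]
0.05 [[0.5244, -0.0873], [0.629, -0.1015], [0.5665, -0.1119], [0.5719, -0.0733]] [ 0.5767 -0.0944]
0.055 [[0.5241, -0.0873], [0.6265, -0.1011], [0.5653, -0.1113], [0.5706, -0.0736]] [ 0.5753 -0.0942]
```

View pics/w5.png

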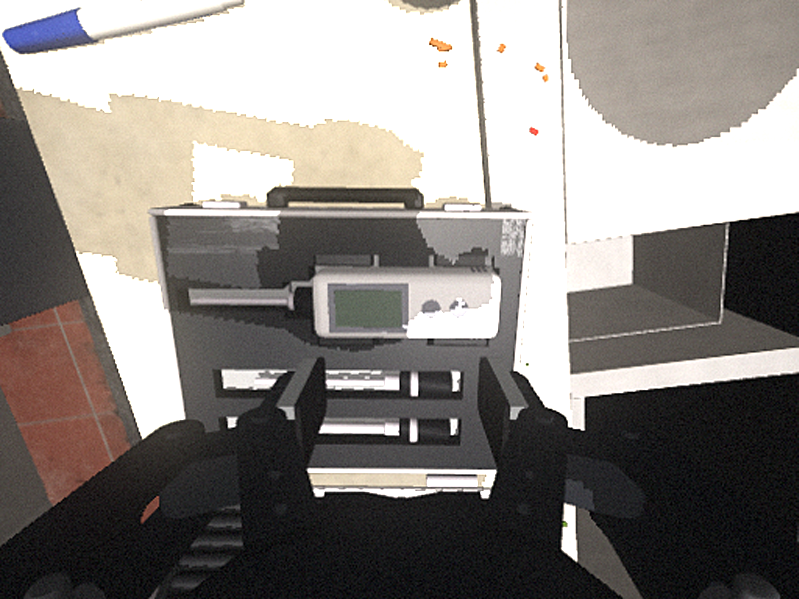

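carry_out --deltas '[{"claw": -0.3, "xyz": [0, 4, 0], "dr": [0, 0, 0]}, {"claw": -0.3, "xyz": [0, 6.5, 0], "dr": [0, 0, 0]}, {"claw": -0.3, "xyz": [0, 7.8, 0], "dr": [0, 0, 0]}, {"claw": -0.3, "xyz": [0, 8.2, 0], "dr": [0, 0, 0]}, {"claw": -0.3, "xyz": [0, 8.6, 0], "dr": [0, 0, 0]}, {"claw": -0.3, "xyz": [0, 8.8, 0], "dr": [0, 0, 0]}, {"claw": -0.3, "xyz": [0, 8.8, 0], "dr": [0, 0, 0]}]'

```text
time: 8.57
tool_pos: [0.5763, -0.0942, 0.2279]
eef_rot: [0.706, -0.049, 0.05, -0.705]
contact_force: [-0.0, -1.2, 0.0]
grip_width: 0.0553
```

carry_out --deltas '[{"claw": -0.3, "xyz": [0, 0.15, 0], "dr": [0, 0, 0]}, {"claw": -0.3, "xyz": [0, 0.3, 0], "dr": [0, 0, 0]}, {"claw": -0.3, "xyz": [0, 0.3, 0], "dr": [0, 0, 0]}, {"claw": -0.3, "xyz": [0, 0.3, 0], "dr": [0, 0, 0]}]'

```text
time: 8.9
tool_pos: [0.5758, -0.094, 0.2241]
eef_rot: [0.705, -0.049, 0.05, -0.705]
contact_force: [0.1, -0.3, -0.1]
grip_width: 0.0555
```

carry_out --deltas '[{"claw": -0.3, "xyz": [0, 0.15, 0], "dr": [0, 0, 0]}, {"claw": -0.3, "xyz": [0, 0.3, 0], "dr": [0, 0, 0]}, {"claw": -0.3, "xyz": [0, 0.4, 0], "dr": [0, 0, 0]}, {"claw": -0.3, "xyz": [0, 0.4, 0], "dr": [0, 0, 0]}]'

```text
time: 9.23
tool_pos: [0.576, -0.0941, 0.221]
eef_rot: [0.705, -0.049, 0.05, -0.705]
contact_force: [-1.5, 0.6, 6.0]
grip_width: 0.0555
```

carry_out --deltas '[{"claw": -0.3, "xyz": [0, 0.1, 0], "dr": [0, 0, 0]}, {"claw": -0.3, "xyz": [0, 0.2, 0], "dr": [0, 0, 0]}, {"claw": -0.3, "xyz": [0, 0.2, 0], "dr": [0, 0, 0]}]'

```text
time: 9.48
tool_pos: [0.5761, -0.0941, 0.2197]
eef_rot: [0.705, -0.049, 0.05, -0.705]
contact_force: [-5.2, 1.0, 10.7]
grip_width: 0.056
```

carry_out --deltas '[{"claw": -0.3, "xyz": [0, 0.15, 0], "dr": [0, 0, 0]}, {"claw": -0.3, "xyz": [0, 0.3, 0], "dr": [0, 0, 0]}, {"claw": -0.3, "xyz": [0, 0.3, 0], "dr": [0, 0, 0]}]'

```text
time: 9.73
tool_pos: [0.5762, -0.0942, 0.2173]
eef_rot: [0.705, -0.05, 0.05, -0.705]
contact_force: [-7.3, 1.9, 13.6]
grip_width: 0.0553
```

carry_out --deltas '[{"claw": -0.3, "xyz": [0, 0.15, 0], "dr": [0, 0, 0]}, {"claw": -0.3, "xyz": [0, 0.3, 0], "dr": [0, 0, 0]}, {"claw": -0.3, "xyz": [0, 0.3, 0], "dr": [0, 0, 0]}]'

```text
time: 9.98
tool_pos: [0.5766, -0.0943, 0.2172]
eef_rot: [0.705, -0.05, 0.049, -0.705]
contact_force: [-15.1, 4.5, 29.3]
grip_width: 0.0554
```

```bash
python3 - <<'E'
from h import *
s=status.get_state(); print(s['contact_force'],s['wrist_torque'],s['tool_pos'],np.round(R.from_quat(s['eef_rot']).as_matrix(),4))
F=s['contact_force'];M=s['wrist_torque'];# contact point at z=-0.167 below TCP (if moment at TCP, world): M=r x F
r=[(-M[1]+(-.167)*F[0])/F[2], (M[0]+(-.167)*F[1])/F[2]]; print('contact centroid rel TCP',r)
h=grab('wrist','w6')
cv2.imwrite('pics/w6.png',cv2.convertScaleAbs(cv2.resize(h['frame'][100:384,80:440,::-1],None,fx=2,fy=2,interpolation=2),alpha=1.5))
E
```

```text
[-15.09981432   4.47089923  29.32546231] [ 0.49753936  2.44585455 -0.0548061 ] [ 0.5766229  -0.09430089  0.21720084] [[ 9.902e-01 -1.400e-03  1.393e-01]
 [-1.393e-01 -2.000e-04  9.902e-01]
 [-1.300e-03 -1.000e+00 -4.000e-04]]
contact centroid rel TCP [np.float64(0.002585276889721351), np.float64(-0.008494352367394415)]
```

View pics/w6.png

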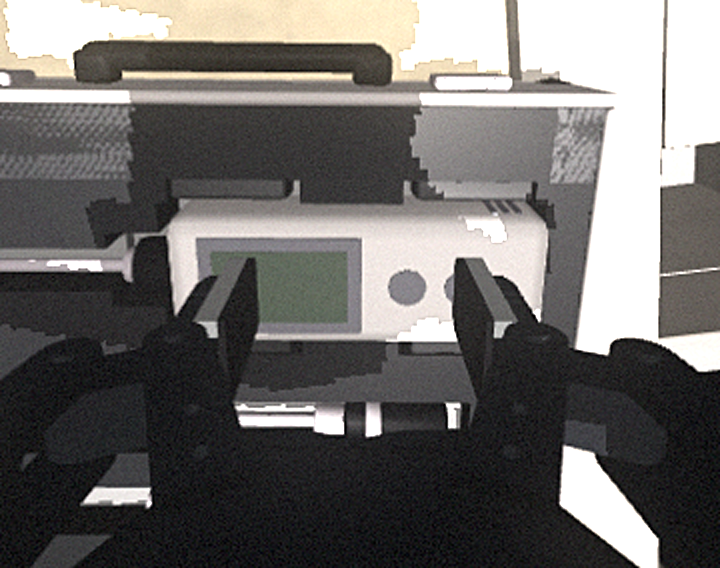

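```bash
python3 - <<'E'
from h import *
f=load('w6');T=np.array([.5766,-.0943,.2172]);u=np.array([.990,-.139,0]);v=np.array([.139,.990,0])
g=lambda x,y:np.array([x/2+80,y/2+100])
def sh(n,p,z):
    d=atz(f,g(*p),z)-T;print(n,z,'along',round(1000*d@u,1),'across',round(1000*d@v,1))
for z in (.048,.052):
    sh('front edge L',(200,200),z);sh('front edge R',(525,205),z);sh('back edge',(300,340),z);sh('back edge',(430,338),z)
    sh('end R',(546,290),z);sh('end L',(170,290),z)
    sh('fingerL tip',(252,258),z);sh('fingerR tip',(457,258),z);sh('fingerR tip out',(485,258),z)
for a in (-28,28):
  for b in (-11,11):
    print(a,b,(proj(f,T+u*a/1000+v*b/1000-[0,0,.167])[0]-[80,100])*2)
E
```

```text
front edge L 0.048 along -42.4 across 25.6
front edge R 0.048 along 45.6 across 24.1
back edge 0.048 along -16.6 across -17.3
back edge 0.048 along 21.4 across -16.7
end R 0.048 along 53.6 across -1.2
end L 0.048 along -53.0 across -1.1
fingerL tip 0.048 along -29.2 across 8.6
fingerR tip 0.048 along 28.0 across 8.6
fingerR tip out 0.048 along 35.8 across 8.6
front edge L 0.052 along -41.1 across 26.8
front edge R 0.052 along 44.2 across 25.4
back edge 0.052 along -16.1 across -14.8
back edge 0.052 along 20.7 across -14.2
end R 0.052 along 52.0 across 0.8
end L 0.052 along -51.4 across 0.9
fingerL tip 0.052 along -28.4 across 10.4
fingerR tip 0.052 along 27.1 across 10.3
fingerR tip out 0.052 along 34.7 across 10.3
-28 -11 [258.59929297 324.80449679]
-28 11 [254.6472508  253.18553309]
28 -11 [455.05960825 324.6523548 ]
28 11 [458.99431684 253.00131531]
```

carry_out --deltas '[{"claw": -0.3, "xyz": [0, 0.2, 0], "dr": [0, 0, 0]}, {"claw": -0.3, "xyz": [0, 0.3, 0], "dr": [0, 0, 0]}, {"claw": -0.3, "xyz": [0, 0.3, 0], "dr": [0, 0, 0]}]'

```text
time: 10.28
tool_pos: [0.577, -0.0943, 0.2171]
eef_rot: [0.705, -0.05, 0.048, -0.705]
contact_force: [-25.2, 5.9, 44.5]
grip_width: 0.0551
```

```bash
python3 - <<'E'
from h import *
s=status.get_state(); print(s['contact_force'],s['wrist_torque'],s['tool_pos'])
F=s['contact_force'];M=s['wrist_torque']
r=[(-M[1]+(-.167)*F[0])/F[2], (M[0]+(-.167)*F[1])/F[2]]; print('contact centroid rel TCP',r)
E
```

```text
[-25.22664371   5.88495509  44.54058284] [ 0.90891694  3.92118907 -0.17084986] [ 0.57696687 -0.09433291  0.21710567]
contact centroid rel TCP [np.float64(0.006548195121335031), np.float64(-0.001658500187745923)]
```

carry_out --deltas '[{"claw": -0.3, "xyz": [0, -1, 0], "dr": [0, 0, 0]}, {"claw": -0.3, "xyz": [0, -3, 0], "dr": [0, 0, 0]}, {"claw": -0.3, "xyz": [0, -6, 0], "dr": [0, 0, 0]}, {"claw": -0.3, "xyz": [0, -10, 0], "dr": [0, 0, 0]}, {"claw": 1, "xyz": [0, -12, 0], "dr": [0, 0, 0]}, {"claw": 1, "xyz": [0, -12, 0], "dr": [0, 0, 0]}, {"claw": 1, "xyz": [0, -12, 0], "dr": [0, 0, 0]}]'

```text
time: 10.87
tool_pos: [0.5761, -0.0941, 0.3306]
eef_rot: [0.706, -0.048, 0.051, -0.705]
contact_force: [-0.5, 0.6, -0.6]
grip_width: 0.0201
```

```bash
python3 - <<'E'
from h import *
s=status.get_state(); print(s['time'],s['tool_pos'],s['contact_force'],s['joint_pos'])
c=load('scene0');g=lambda *p:np.array(p)/1.5
for n,p in [('jar',(513,370)),('deli',(552,345)),('green',(585,360)),('red',(588,382)),('oil',(598,405))]: print(n,np.round(atz(c,g(*p),0),3))
for n,p,z in [('jar top',(513,338),.1),('lid near top',(484,255),.19),('lid near top',(484,255),.2)]: print(n,np.round(atz(c,g(*p),z),3))
f=grab('wrist','w7');S=grab('side','s7');C=grab('scene','c7')
a=cv2.resize(f['frame'][60:240,80:380,::-1],None,fx=2.66,fy=2.66,interpolation=2)
b=cv2.resize(C['frame'][155:245,225:355,::-1],None,fx=3.07,fy=3.07,interpolation=2)[:276,:399]
d=cv2.resize(S['frame'][100:215,210:300,::-1],None,fx=2.2,fy=2.2,interpolation=2)
im=np.zeros((760,800,3),np.uint8);im[:a.shape[0],:a.shape[1]]=a;y=a.shape[0];im[y:y+b.shape[0],:b.shape[1]]=b;im[y:y+d.shape[0],400:400+d.shape[1]]=d
im=cv2.resize(im,None,fx=.79,fy=.79,interpolation=3);cv2.imwrite('pics/w7.png',cv2.convertScaleAbs(im,alpha=1.4))
E
```

```text
10.8667 [ 0.57608532 -0.09411155  0.33061482] [-0.53503243  0.58600439 -0.63277021] [-2.89390814e-01  1.11133884e-02  1.78171739e+00 -1.57733692e-05
  1.34503904e+00 -1.49479857e-01]
jar [ 0.441 -0.46   0.   ]
deli [ 0.601 -0.498  0.   ]
green [ 0.57  -0.587  0.   ]
red [ 0.478 -0.621  0.   ]
oil [ 0.399 -0.665  0.   ]
jar top [ 0.411 -0.464  0.1  ]
lid near top [ 0.625 -0.297  0.19 ]
lid near top [ 0.602 -0.306  0.2  ]
```

View pics/w7.png

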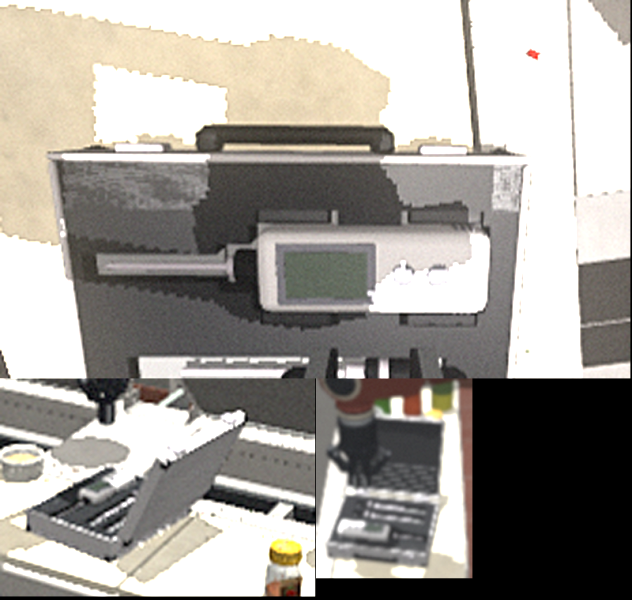

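carry_out --deltas '[{"claw": 1, "xyz": [3.6, 3, 0], "dr": [0, 0, 0]}, {"claw": 1, "xyz": [3.6, 7, 0], "dr": [0, 0, 0]}, {"claw": 1, "xyz": [3.6, 9.5, 0], "dr": [0, 0, 0]}, {"claw": 1, "xyz": [3.6, 10.6, 0], "dr": [0, 0, 0]}, {"claw": 1, "xyz": [3.6, 11.0, 0], "dr": [0, 0, 0]}, {"claw": 1, "xyz": [3.6, 11.3, 0], "dr": [0, 0, 0]}, {"claw": 1, "xyz": [3.6, 11.3, 0], "dr": [0, 0, 0]}]'

```text
time: 11.6
tool_pos: [0.6106, -0.0987, 0.2212]
eef_rot: [-0.705, 0.053, -0.045, 0.706]
contact_force: [-27.7, 5.9, 41.9]
grip_width: -0.0001
```

carry_out --deltas '[{"claw": 1, "xyz": [0, 0.15, 0], "dr": [0, 0, 0]}, {"claw": 1, "xyz": [0, 0.15, 0], "dr": [0, 0, 0]}, {"claw": 1, "xyz": [0, 0.15, 0], "dr": [0, 0, 0]}]'

```text
time: 11.85
tool_pos: [0.6106, -0.0987, 0.2212]
eef_rot: [-0.705, 0.053, -0.045, 0.706]
contact_force: [-30.0, 6.6, 49.0]
grip_width: -0.0003
```

carry_out --deltas '[{"claw": 1, "xyz": [0, -2, 0], "dr": [0, 0, 0]}, {"claw": 1, "xyz": [-2, -3, 0], "dr": [0, 0, 0]}, {"claw": 1, "xyz": [-5, -3, 0], "dr": [0, 0, 0]}, {"claw": 1, "xyz": [-7.2, -3, 0], "dr": [0, 0, 0]}, {"claw": 1, "xyz": [-7.2, -1.5, 0], "dr": [0, 0, 0]}, {"claw": 1, "xyz": [-7.2, -0.8, 0], "dr": [0, 0, 0]}, {"claw": 1, "xyz": [-7.2, -0.5, 0], "dr": [0, 0, 0]}, {"claw": 1, "xyz": [-7.2, -0.5, 0], "dr": [0, 0, 0]}]'

```text
time: 12.52
tool_pos: [0.5398, -0.0889, 0.2213]
eef_rot: [-0.705, 0.052, -0.047, 0.706]
contact_force: [-14.0, 3.5, 24.5]
grip_width: -0.0001
```

carry_out --deltas '[{"claw": 1, "xyz": [0, 0.2, 0], "dr": [0, 0, 0]}, {"claw": 1, "xyz": [0, 0.2, 0], "dr": [0, 0, 0]}, {"claw": 1, "xyz": [0, 0.2, 0], "dr": [0, 0, 0]}]'

```text
time: 12.77
tool_pos: [0.5401, -0.0889, 0.2213]
eef_rot: [-0.705, 0.052, -0.046, 0.706]
contact_force: [-20.3, 6.1, 36.1]
grip_width: 0.0004
```

carry_out --deltas '[{"claw": 1, "xyz": [0, -2, 0], "dr": [0, 0, 0]}, {"claw": 1, "xyz": [0, -6, 0], "dr": [0, 0, 0]}, {"claw": 1, "xyz": [0, -10, 0], "dr": [0, 0, 0]}, {"claw": 1, "xyz": [0, -14, 0], "dr": [0, 0, 0]}, {"claw": 1, "xyz": [0, -18, 0], "dr": [0, 0, 0]}, {"claw": 1, "xyz": [0, -22, 0], "dr": [0, 0, 0]}, {"claw": 1, "xyz": [0, -23.5, 0], "dr": [0, 0, 0]}, {"claw": 1, "xyz": [0, -23.5, 0], "dr": [0, 0, 0]}]'

```text
time: 13.43
tool_pos: [0.541, -0.0893, 0.4577]
eef_rot: [0.706, -0.046, 0.052, -0.705]
contact_force: [1.0, -0.1, 0.1]
grip_width: 0.0001
```

carry_out --deltas '[{"claw": 1, "xyz": [0, 0, -4], "dr": [0, 0, 0]}, {"claw": 1, "xyz": [0, 0, -8], "dr": [0, 0, 0]}, {"claw": 1, "xyz": [0, 0, -12], "dr": [0, 0, 0]}, {"claw": 1, "xyz": [0, 0, -16], "dr": [0, 0, 0]}, {"claw": 1, "xyz": [0, 0, -20], "dr": [0, 0, 0]}, {"claw": 1, "xyz": [0, 0, -24], "dr": [0, 0, 0]}, {"claw": 1, "xyz": [0, 0, -26.5], "dr": [0, 0, 0]}, {"claw": 1, "xyz": [0, 0, -26.5], "dr": [0, 0, 0]}]'

```text
time: 14.1
tool_pos: [0.5019, -0.3558, 0.4483]
eef_rot: [-0.705, 0.053, -0.05, 0.706]
contact_force: [-0.5, 1.4, -0.4]
grip_width: -0.0001
```

```bash
python3 - <<'E'
from h import *
s=status.get_state(); print(s['time'],s['tool_pos'],s['contact_force'],s['joint_pos'],np.round(R.from_quat(s['eef_rot']).as_matrix(),3))
C=grab('scene','c8');S=grab('side','s8');W=grab('wrist','w8')
# predicted lid outline for angles vs pictures
ex=np.array([-.139,-.990,0]);ey=np.array([.990,-.139,0]);H=np.array([.5222,-.2138,.04])
b=cv2.resize(C['frame'][130:250,225:355,::-1],None,fx=3,fy=3,interpolation=2);d=cv2.resize(S['frame'][80:215,190:310,::-1],None,fx=3,fy=3,interpolation=2)
for th,col in ((1.7,(0,0,255)),(1.85,(0,255,0)),(2.0,(255,0,0))):
    e=H+.18*(-np.cos(th)*ex+np.sin(th)*np.array([0,0,1]))+.02*(np.sin(th)*ex+np.cos(th)*np.array([0,0,1]))
    P=np.array([e-ey*.11,e+ey*.11])
    for im,F,o in ((b,C,(225,130)),(d,S,(190,80))):
        p=((proj(F,P)-o+.5)*3).astype(int); cv2.line(im,tuple(map(int,p[0])),tuple(map(int,p[1])),col,1)
w=cv2.resize(W['frame'][:,:,::-1],(800-390-0,300))
im=np.zeros((600,800,3),np.uint8);im[:360,:390]=cv2.convertScaleAbs(b,alpha=1.3);im[:405,400:760]=cv2.convertScaleAbs(d,alpha=1.3)
w=cv2.resize(W['frame'][:,:,::-1],(320,240));im[360:600,:320]=w
cv2.imwrite('pics/w8.png',im)
E
```

```text
14.1 [ 0.5018569  -0.35576076  0.44833897] [-0.49487317  1.35721755 -0.36799932] [-7.37311144e-01  8.71852689e-03  1.58548120e+00 -1.54497510e-03
  1.55228470e+00 -5.91959350e-01] [[ 0.989 -0.005  0.145]
 [-0.145  0.002  0.989]
 [-0.005 -1.     0.001]]
```

View pics/w8.png

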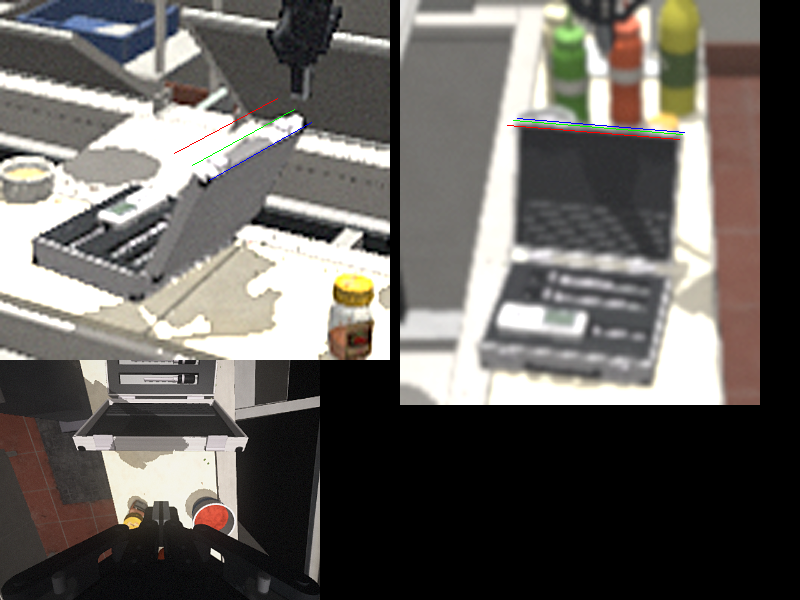

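carry_out --deltas '[{"claw": 1, "xyz": [0, 4, 0], "dr": [0, 0, 0]}, {"claw": 1, "xyz": [0, 8, 0], "dr": [0, 0, 0]}, {"claw": 1, "xyz": [0, 11, 0], "dr": [0, 0, 0]}, {"claw": 1, "xyz": [0, 12.3, 0], "dr": [0, 0, 0]}, {"claw": 1, "xyz": [0, 12.3, 1.5], "dr": [0, 0, 0]}, {"claw": 1, "xyz": [0, 12.3, 3], "dr": [0, 0, 0]}, {"claw": 1, "xyz": [0, 12, 4.2], "dr": [0, 0, 0]}, {"claw": 1, "xyz": [0, 11.8, 5.4], "dr": [0, 0, 0]}]'

```text
time: 14.92
tool_pos: [0.5116, -0.2969, 0.3379]
eef_rot: [0.707, -0.047, 0.051, -0.704]
contact_force: [-1.5, -4.8, 6.6]
grip_width: -0.0
```

carry_out --deltas '[{"claw": 1, "xyz": [0, -0.2, 1.2], "dr": [0, 0, 0]}, {"claw": 1, "xyz": [0, -0.5, 2.4], "dr": [0, 0, 0]}, {"claw": 1, "xyz": [0, -0.9, 3.6], "dr": [0, 0, 0]}, {"claw": 1, "xyz": [0, -1.2, 4.8], "dr": [0, 0, 0]}]'

```text
time: 15.25
tool_pos: [0.5183, -0.2496, 0.3509]
eef_rot: [0.707, -0.047, 0.052, -0.704]
contact_force: [1.8, -3.1, 4.5]
grip_width: -0.0004
```

carry_out --deltas '[{"claw": 1, "xyz": [0, 0, 1.2], "dr": [0, 0, 0]}, {"claw": 1, "xyz": [0, 0, 2.4], "dr": [0, 0, 0]}, {"claw": 1, "xyz": [0, 0, 3.6], "dr": [0, 0, 0]}, {"claw": 1, "xyz": [0, 0, 4.8], "dr": [0, 0, 0]}, {"claw": 1, "xyz": [0, 0, 6], "dr": [0, 0, 0]}, {"claw": 1, "xyz": [0, 0, 7.2], "dr": [0, 0, 0]}, {"claw": 1, "xyz": [0, 0, 8.4], "dr": [0, 0, 0]}, {"claw": 1, "xyz": [0, 0, 9.6], "dr": [0, 0, 0]}]'

```text
time: 15.92
tool_pos: [0.5305, -0.1539, 0.3453]
eef_rot: [-0.705, 0.05, -0.049, 0.706]
contact_force: [-0.6, -1.7, -0.2]
grip_width: -0.0004
```

carry_out --deltas '[{"claw": 1, "xyz": [0, -0.5, 1.2], "dr": [0, 0, 0]}, {"claw": 1, "xyz": [0, -1, 2.4], "dr": [0, 0, 0]}, {"claw": 1, "xyz": [0, -1, 2.4], "dr": [0, 0, 0]}]'

```text
time: 16.17
tool_pos: [0.5346, -0.1295, 0.3577]
eef_rot: [-0.705, 0.048, -0.049, 0.706]
contact_force: [0.1, 0.8, -0.1]
grip_width: 0.0001
```

```bash
cat > lid.py <<'E'
from h import *
import sys
# lid angle: front corner edge match in the side picture: print profile of differences against s8 along swept lid edge positions
ex=np.array([-.139,-.990,0]);ey=np.array([.990,-.139,0]);Hh=np.array([.5222,-.2138,.04]);Z=np.array([0,0,1.])
F=grab('scene',sys.argv[1]);G=cv2.cvtColor(F['frame'],cv2.COLOR_RGB2GRAY).astype(float)
B=cv2.cvtColor(load('c8')['frame'],cv2.COLOR_RGB2GRAY).astype(float)
for th in np.arange(0,2.01,.1):
    r=[]
    for k in (.08,.12,.16):
        c=Hh+k*(-np.cos(th)*ex+np.sin(th)*Z)+.01*(np.sin(th)*ex+np.cos(th)*Z)-ey*.111
        p=np.round(proj(F,c)[0]).astype(int); r.append((int(G[p[1],p[0]]),int(B[p[1],p[0]])))
    print(round(th,1),r)
s=status.get_state(); print(s['time'],s['tool_pos'],s['contact_force'])
E
python3 lid.py c9
```

```text
0.0 [(37, 54), (42, 45), (131, 179)]
0.1 [(29, 57), (55, 57), (243, 243)]
0.2 [(22, 55), (39, 77), (234, 239)]
0.3 [(62, 109), (20, 41), (253, 253)]
0.4 [(88, 126), (251, 252), (139, 142)]
0.5 [(47, 73), (250, 249), (188, 189)]
0.6 [(36, 33), (169, 171), (200, 201)]
0.7 [(87, 135), (216, 218), (118, 122)]
0.8 [(94, 199), (82, 151), (91, 125)]
0.9 [(141, 242), (200, 213), (101, 126)]
1.0 [(188, 135), (193, 176), (110, 124)]
1.1 [(190, 179), (198, 116), (168, 123)]
1.2 [(190, 206), (195, 145), (119, 123)]
1.3 [(192, 176), (203, 192), (121, 114)]
1.4 [(192, 81), (207, 145), (121, 122)]
1.5 [(192, 53), (196, 197), (118, 119)]
1.6 [(193, 60), (192, 229), (130, 112)]
1.7 [(199, 77), (198, 254), (202, 221)]
1.8 [(194, 178), (200, 26), (202, 215)]
1.9 [(193, 96), (195, 77), (199, 212)]
2.0 [(195, 93), (198, 92), (200, 92)]
16.2167 [ 0.53444909 -0.13037896  0.35735222] [ 0.20095929  0.20562628 -0.2239129 ]
```

carry_out --deltas '[{"claw": 1, "xyz": [0, -4, 0], "dr": [0, 0, 0]}, {"claw": 1, "xyz": [0, -4, 0], "dr": [0, 0, 0]}, {"claw": 1, "xyz": [0, -4, 0], "dr": [0, 0, 0]}, {"claw": 1, "xyz": [0, -4, 0], "dr": [0, 0, 0]}, {"claw": 1, "xyz": [0, -4, 0], "dr": [0, 0, 0]}, {"claw": 1, "xyz": [0, -4, 0], "dr": [0, 0, 0]}, {"claw": 1, "xyz": [0, -4, 0], "dr": [0, 0, 0]}, {"claw": 1, "xyz": [0, -4, 0], "dr": [0, 0, 0]}]'

```text
time: 16.88
tool_pos: [0.5339, -0.1316, 0.3953]
eef_rot: [-0.705, 0.05, -0.049, 0.706]
contact_force: [-0.3, -0.3, -0.1]
grip_width: -0.0001
```

carry_out --deltas '[{"claw": 1, "xyz": [0, 0, 0], "dr": [0, 0, 0]}, {"claw": 1, "xyz": [0, 0, 0], "dr": [0, 0, 0]}, {"claw": 1, "xyz": [0, 0, 0], "dr": [0, 0, 0]}, {"claw": 1, "xyz": [0, 0, 0], "dr": [0, 0, 0]}, {"claw": 1, "xyz": [0, 0, 0], "dr": [0, 0, 0]}, {"claw": 1, "xyz": [0, 0, 0], "dr": [0, 0, 0]}, {"claw": 1, "xyz": [0, 0, 0], "dr": [0, 0, 0]}, {"claw": 1, "xyz": [0, 0, 0], "dr": [0, 0, 0]}]'

```text
time: 17.55
tool_pos: [0.534, -0.1316, 0.3962]
eef_rot: [0.705, -0.049, 0.049, -0.705]
contact_force: [-0.5, 0.2, -0.2]
grip_width: -0.0
```

```bash
python3 lid.py c10 | sed -n '1,14p;22p'
```

```text
0.0 [(26, 54), (32, 45), (134, 179)]
0.1 [(31, 57), (35, 57), (243, 243)]
0.2 [(95, 55), (82, 77), (225, 239)]
0.3 [(84, 109), (92, 41), (75, 253)]
0.4 [(176, 126), (243, 252), (226, 142)]
0.5 [(238, 73), (231, 249), (233, 189)]
0.6 [(190, 33), (174, 171), (183, 201)]
0.7 [(150, 135), (135, 218), (121, 122)]
0.8 [(115, 199), (137, 151), (123, 125)]
0.9 [(133, 242), (136, 213), (128, 126)]
1.0 [(134, 135), (137, 176), (121, 124)]
1.1 [(135, 179), (135, 116), (122, 123)]
1.2 [(134, 206), (136, 145), (166, 123)]
1.3 [(128, 176), (137, 192), (234, 114)]
17.6 [ 0.53400036 -0.13155185  0.39622949] [-0.57834113  1.05677415 -0.46440898]
```

carry_out --deltas '[{"claw": 1, "xyz": [0, 0, 0], "dr": [0, 0, 0]}, {"claw": 1, "xyz": [0, 0, 0], "dr": [0, 0, 0]}, {"claw": 1, "xyz": [0, 0, 0], "dr": [0, 0, 0]}, {"claw": 1, "xyz": [0, 0, 0], "dr": [0, 0, 0]}, {"claw": 1, "xyz": [0, 0, 0], "dr": [0, 0, 0]}, {"claw": 1, "xyz": [0, 0, 0], "dr": [0, 0, 0]}, {"claw": 1, "xyz": [0, 0, 0], "dr": [0, 0, 0]}, {"claw": 1, "xyz": [0, 0, 0], "dr": [0, 0, 0]}]'

```text
time: 18.27
tool_pos: [0.534, -0.1316, 0.3962]
eef_rot: [0.705, -0.049, 0.049, -0.705]
contact_force: [-0.5, 0.5, -0.0]
grip_width: -0.0003
```

```bash
python3 lid.py c11 | sed -n '1,14p;22p'
```

```text
0.0 [(87, 54), (85, 45), (83, 179)]
0.1 [(99, 57), (208, 57), (210, 243)]
0.2 [(205, 55), (233, 77), (239, 239)]
0.3 [(131, 109), (177, 41), (253, 253)]
0.4 [(133, 126), (134, 252), (141, 142)]
0.5 [(134, 73), (137, 249), (191, 189)]
0.6 [(139, 33), (134, 171), (201, 201)]
0.7 [(139, 135), (124, 218), (119, 122)]
0.8 [(136, 199), (215, 151), (129, 125)]
0.9 [(135, 242), (241, 213), (124, 126)]
1.0 [(140, 135), (236, 176), (124, 124)]
1.1 [(141, 179), (235, 116), (121, 123)]
1.2 [(138, 206), (232, 145), (123, 123)]
1.3 [(132, 176), (231, 192), (114, 114)]
18.3167 [ 0.53399128 -0.13156222  0.39617998] [ 0.80002545  0.68776733 -0.09304479]
```

carry_out --deltas '[{"claw": 1, "xyz": [0, 0, 3], "dr": [0, 0, 0]}, {"claw": 1, "xyz": [0, 3, 6], "dr": [0, 0, 0]}, {"claw": 1, "xyz": [0, 7, 6], "dr": [0, 0, 0]}, {"claw": 1, "xyz": [0, 11, 6], "dr": [0, 0, 0]}, {"claw": 1, "xyz": [0, 14, 6], "dr": [0, 0, 0]}, {"claw": 1, "xyz": [0, 15.5, 6], "dr": [0, 0, 0]}, {"claw": 1, "xyz": [0, 16, 6], "dr": [0, 0, 0]}, {"claw": 1, "xyz": [0, 16, 6], "dr": [0, 0, 0]}]'

```text
time: 18.98
tool_pos: [0.5419, -0.0719, 0.235]
eef_rot: [-0.705, 0.051, -0.048, 0.706]
contact_force: [0.5, -0.1, -0.0]
grip_width: 0.0004
```

carry_out --deltas '[{"claw": 1, "xyz": [0, 0.3, 0], "dr": [0, 0, 0]}, {"claw": 1, "xyz": [0, 0.5, 0], "dr": [0, 0, 0]}, {"claw": 1, "xyz": [0, 0.5, 0], "dr": [0, 0, 0]}, {"claw": 1, "xyz": [0, 0.5, 0], "dr": [0, 0, 0]}]'

```text
time: 19.32
tool_pos: [0.5431, -0.0724, 0.2334]
eef_rot: [0.706, -0.049, 0.05, -0.705]
contact_force: [-2.7, -0.3, 6.6]
grip_width: 0.0001
```

carry_out --deltas '[{"claw": 1, "xyz": [0, -3, 0], "dr": [0, 0, 0]}, {"claw": 1, "xyz": [0, -7, 0], "dr": [0, 0, 0]}, {"claw": 1, "xyz": [0, -11, 0], "dr": [0, 0, 0]}, {"claw": 1, "xyz": [0, -15, 0], "dr": [0, 0, 0]}, {"claw": 1, "xyz": [0, -16, 0], "dr": [0, 0, 0]}, {"claw": 1, "xyz": [0, -16, 0], "dr": [0, 0, 0]}, {"claw": 1, "xyz": [0, -16, 0], "dr": [0, 0, 0]}, {"claw": 1, "xyz": [0, -16, 0], "dr": [0, 0, 0]}]'

```text
time: 19.98
tool_pos: [0.5419, -0.0721, 0.3892]
eef_rot: [-0.705, 0.05, -0.048, 0.706]
contact_force: [-0.1, 0.1, -0.3]
grip_width: -0.0003
```

```bash
python3 lid.py c12 | sed -n '1,4p;22p'; python3 - <<'E'
from h import *
a=load('c11')['frame'].astype(int);b=load('c12')['frame'].astype(int);d=load('c10')['frame'].astype(int)
box=np.s_[185:235,235:330];print('lid region change c11-c12',np.abs(a[box]-b[box]).mean(),'c10-c12',np.abs(d[box]-b[box]).mean())
o=load('c8')['frame'].astype(int)
for n,p in [('jar',[.43,-.462,.05]),('ramekin',[.617,.102,.03]),('pen',[.44,.088,.01]),('deli',[.6,-.5,.04])]:
    x,y=np.round(proj(load('c12'),p)[0]).astype(int);print(n,np.abs(o[y-8:y+8,x-8:x+8]-b[y-8:y+8,x-8:x+8]).mean())
E
```

```text
0.0 [(83, 54), (83, 45), (88, 179)]
0.1 [(94, 57), (208, 57), (215, 243)]
0.2 [(232, 55), (197, 77), (240, 239)]
0.3 [(229, 109), (130, 41), (253, 253)]
20.0333 [ 0.5418363  -0.07202675  0.38855653] [0.46392758 0.75954242 0.31569757]
lid region change c11-c12 8.739929824561404 c10-c12 20.374947368421054
jar 2.90625
ramekin 2.703125
pen 9.72265625
deli 2.7955729166666665
```

```bash
python3 -c "
from station import sign_off
print(sign_off())"
```

```text
the job is handed in; nothing more can be done
None
```

The thermometer is in its cutout, display up with the needle in its slot. It is pressed home and the lid is shut. I handed the job in at about 20 s; `sign_off()` gives no verdict.

**Pressing home:** I pressed both ends at once with spread fingers. I then probed each end with shut fingers. The tool stopped hard at 0.2212 m at one end and 0.2213 m at the other, against 0.221 m expected when home and level. One end took up to 49 N, and the presses also showed sideways forces of up to 30 N. Neither moved the body out of place: the picture taken after the two-finger press (before the end probes) showed it sitting straight.

**Lid:** I pushed it over from behind until it fell shut slowly. A touch near the free edge met its top at about 60 mm, the shut height. I did not view a final picture of it; that check and a numerical comparison of lid pictures stand in for one.

**Other things on the worktop:** The jar, ramekin and deli cup image patches did not change. The pen's patch changed somewhat; I think this was a shadow, since the arm passed only well above the pen, but I did not look into it. I did not compare the lemon or tape roll at the end.

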